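# Lock the plating turntable with its pin

### The job

Lock the dish turntable so that it can be carried: push its blue upright post anticlockwise (seen from above) until the sprung red-headed locking pin drops into the hidden hole in the shaft and the turntable stops turning. Then leave the post and push the pin straight in until its knob is fully home against the sleeve. Do not knock over the white reagent bottle, the flask or the green tip box standing around it.

Things in the scene. Friction and masses are not known exactly. Their poses are not given: they have to be found in the camera images.
- turntable_base: Fixed foot of a dish turntable: grey plate 250 x 150 mm, 16 mm high, and a white round housing 88 mm across up to z 88 mm that hides the steel shaft. Origin on the turntable's vertical axis, at the worktop; z up; -x points along the pin's sleeve. Seen from above the plate must be turned 35 to 95 degrees anticlockwise to lock; the exact angle is not known and must be felt.
- plate_centre (a point): Point on the turntable's axis at the upper face, z 102 mm, of the round aluminium top plate, 180 mm across, that turns about it. A petri dish 93 mm across (top at about z 118 mm) is clipped to its middle and turns with it, the black clips reaching 57 mm from the axis. Turning takes about 2 N at the post. End stops lie beyond both ends of the travel needed.
- post_top (a point): Centre of the top of the blue upright post on the top plate, 75 mm from the axis, 162 mm above the worktop; 18 mm across, blue from z 116 mm up. Push on it; it circles with the plate. Up to 25 N does no harm: once the pin has dropped in, the plate has about 3 degrees of play (4 mm at the post) either way, then stops hard.
- lock_pin (a joint): How far the locking pin has moved in, m. 0 at the start: a light spring presses its round nose (11 mm rod) on the shaft beside the hole, and it cannot be pushed in. When the hole comes round it jumps in by itself to 0.010-0.013 and locks the plate. From there it must be pushed (1 to 5 N) and stays where left. 0.0708 is fully home, a hard stop.
- pin_knob (a point): Centre of the outer face of the red round knob on the pin, 44 mm across, 20 mm thick, its axis level, 58 mm above the worktop. It moves in along turntable_base's +x axis: at the start this face is 211 mm from the turntable's axis, fully home 140 mm.
- sleeve_end (a point): Centre of the outer end of the fixed aluminium sleeve (26 mm across, collar 34 mm) that guides the pin, 120 mm from the turntable's axis, 58 mm above the worktop. The knob stops against it.
- reagent_bottle: White plastic reagent bottle, 47 mm across, 100 mm high, loose, standing behind the turntable. Origin under its base, z up.
- flask_clear: Clear conical flask with a stopper, 80 mm across, 145 mm high, loose, standing on the left. Origin under its base, z up.
- tip_box: Green pipette-tip box, 78 x 125 x 71 mm, loose, behind on the left. Origin under its base, z up.
There are look-alikes about, which are no part of the job. Of the things like the tip_box, leave any that is black; of the rest the larger one is meant.

How it is judged:
On the way, in this order (a step that is already met when the one before it is completed fails the run):
1. the locking pin has dropped into the shaft's hole (value of joint lock_pin above 0.008 m), for 0.1 s.
2. the pin is pushed through, knob home (value of joint lock_pin above 0.064 m), for 0.1 s.
At the end, for the whole second after the job is handed in: The locking pin is through the shaft and at rest, its knob within 6 mm of fully home, and the bottle, flask and tip box still stand (value of joint lock_pin above 0.064 m and velocity of joint lock_pin below 0.01 m/s and angle between each of reagent_bottle, flask_clear, tip_box's own z axis and vertical below 0.3 rad); the robot touches nothing.
It fails at once if the bottle, the flask or the tip box is knocked over (angle between any of reagent_bottle, flask_clear, tip_box's own z axis and vertical above 0.6 rad).
It also fails if it takes over 64 s, if anything falls off the work surface, if the arm or the gripper's body presses on something with over 40 N, if the wrist force passes 120 N, or if a joint passes its speed limit or range.

### The arm

A 6-joint arm with a two-finger parallel gripper is mounted at the origin on a cart in front of the work surface, level with it; the furniture and walls round the work are solid. World frame = base frame: x ahead of the robot, y to its left, z up, the work surface at z = 0. Lengths are in m, angles in rad, forces in N, time in s.
With the tool pointing down it reaches from about 0.35 to 0.975 m from the base axis. Payload 17.4 kg.
Tool frame: the origin (TCP) lies on the centre line of the jaws, within the pads' length; the fingertips stand arm.nose_length ahead of it and the grasp point (between the pads) lies 8 mm behind it (arm.nose_length is the distance from the TCP to the fingertips, in m); z points along the fingers, y is the direction in which the jaws open and shut (so a half turn about z gives the same grasp; the last joint's range is limited). The gripper opens to 85 mm and grips with 20 to 120 N. Pads are 22 mm wide; open, the fingers measure 114 mm over their backs; the gripper's body (76 mm by 85 mm) begins 54 mm behind the grasp point. The pads swing forward as they close: fully open they stand 13 mm farther back than shut.
Start: joints at [-1.29, 0.116, 1.442, -0, 1.584, -0.038], TCP at [0.212, -0.641, 0.21] pointing down, gripper open.
Joint ranges: [-2.83, 2.83], [-0.83, 2.19], [0.07, 2.5], [-1.14, 4.28], [0.01, 3], [-2.97, 2.97]. Speed limits (rad/s): [1.89, 1.89, 2.22, 3.14, 3.14, 3.14].

### API

Orientations are given as a unit quaternion [x, y, z, w].
In Python, from rig import arm gives the robot as it stands.
- The arm moves only by the tool move_arm, never from a script. Its argument "rows" is a list of rows, each a list of 3 entries, a list of its own where there are three numbers: the gripper command: -1 is fully open, 1 is shut, values between are in proportion, then the shift along the tool's x, y, z in mm, then the turn about the tool's z in rad. A call has 1 to 10 rows; each row shifts and turns the pose as measured when the row begins, along the tool's axes as they then stand; what a row does not reach is not made up. A row lasts 1/12 s, in which the tool goes at most 41.7 mm and 7.16 degrees, less where a joint would pass 70% of its speed; a pose out of reach is approached as far as the arm can. A call with a gripper value outside its range is refused whole. The fingers move at their own pace and stop on an object; the grip force is fixed at half the most. Time passes only in rows, so rows that do not move let the fingers close. It gives the time, the measured TCP pose, the force and the opening at its end, in the units of the state.
- arm.read_state(): the state, without advancing time (a new reading comes with each control period).
- arm.read_camera(name): name is "side" or "top"; returns (picture, depth): 384x512x3 uint8, red, green, blue; 384x512 float32, m along the optical axis (not along the pixel's ray), 0 where there is no reading.
- arm.camera_params(name): a dict with "intrinsics" (3x3 intrinsics, pixels), "view" (4x4, takes a point from world to camera coordinates). Camera axes: x right, y down, z forward; pixel columns grow to the right and rows downward; lengths in m; the calibration is good to about 2 mm. A picture is of the moment at which its call begins. camera_params takes no time and is no camera call.
- arm.sign_off(): hands the job in, once; it reports no verdict.
The state is a dict: "time": time; "joint_positions": joint angles; "joint_velocities": joint speeds; "joint_efforts": joint torques, N m; "eef_pos": TCP position; "tcp_rot": TCP orientation; "contact_force": force on the tool from outside, world axes, zero at the start; "moment": the same for the moment, N m; "gripper_width": opening from 0.0 (shut) to 1.0 (fully open).
Only numpy, scipy, OpenCV 4.12 (cv2) and the standard library are available. Lean on these libraries where they do the work, as an engineer would, in place of code of your own. Each camera call takes 0.05 s, during which the arm holds its last target. There are 200 camera calls.

## Working session

There is one attempt and no reset: what is moved stays moved. The work goes in short steps, Python scripts to look and compute and a tool call to move; the robot and the scene stay as the last step left them, time stands still between calls to the robot, and variables do not carry over. Pictures are saved under pics/ and viewed, about 8 in all and at most 12, crops included, and the job is handed in when it is done.

Besides the shell and the picture viewer there is one more tool, called after "Request:" by a JSON object that holds its "fn" and its "kwargs", one argument or row to a line. move_arm: Moves the arm, as the interface text tells. Its arguments: {"type":"object","properties":{"rows":{"type":"array"}},"required":["rows"]}

```bash
mkdir -p pics; ls; cat > h.py <<'E'
import numpy as np,cv2
from rig import arm
def snap(n,tag):
    p,d=arm.read_camera(n); cv2.imwrite(f'pics/{tag}.png',p[:,:,::-1]); np.savez(f'/tmp/{tag}.npz',p=p,d=d); return p,d
def pts(n,d):
    c=arm.camera_params(n);K=np.array(c['intrinsics']);V=np.array(c['view'])
    v,u=np.mgrid[:d.shape[0],:d.shape[1]]
    P=np.stack([(u-K[0,2])/K[0,0]*d,(v-K[1,2])/K[1,1]*d,d],-1)
    return (P-V[:3,3])@V[:3,:3]
def ray(n,u,v,z):
    c=arm.camera_params(n);K=np.array(c['intrinsics']);V=np.array(c['view'])
    r=V[:3,:3].T@np.linalg.inv(K)@[u,v,1];o=-V[:3,:3].T@V[:3,3]
    return o+r*(z-o[2])/r[2]
E
python3 - <<'E'
from h import *
for n in('top','side'):
    p,d=snap(n,n+'0'); c=arm.camera_params(n);print(n,c)
    P=pts(n,d);h=cv2.cvtColor(p,cv2.COLOR_RGB2HSV)
    for nm,lo,hi in(('blue',(100,120,50),(130,255,255)),('red',(0,150,80),(8,255,255)),('green',(40,80,40),(85,255,255))):
        m=cv2.inRange(h,lo,hi)&((d>0)*255).astype('uint8')
        k,l,s,ce=cv2.connectedComponentsWithStats(m)
        for i in range(1,k):
            if s[i,4]>40: q=P[l==i];print(nm,s[i],ce[i].round(1),q.min(0).round(3),np.median(q,0).round(3),q.max(0).round(3))
print(arm.read_state(),arm.nose_length)
E
```

```text
pics
top {'intrinsics': array([[407.40092427,   0.        , 250.40082415],
       [  0.        , 407.40092427, 193.9253167 ],
       [  0.        ,   0.        ,   1.        ]]), 'view': array([[-0.02026576, -0.99976703,  0.00742876,  0.1998179 ],
       [-0.99335027,  0.0192923 , -0.11350356,  0.59363708],
       [ 0.11333379, -0.0096796 , -0.99350982,  1.30202032],
       [ 0.        ,  0.        ,  0.        ,  1.        ]])}
blue [153 304  10  80 731] [157.6 344.9] [-0.215  0.617 -0.68 ] [-0.021  0.62  -0.576] [ 0.153  0.625 -0.48 ]
blue [139 312  13  72 842] [145.1 348.7] [-0.14   0.617 -0.458] [ 0.022  0.621 -0.344] [ 0.153  0.629 -0.248]
blue [131 322   7  62 346] [134.  353.1] [-0.068  0.585 -0.224] [ 0.052  0.621 -0.181] [ 0.155  0.632 -0.014]
red [231 218  10  14  85] [235.8 224.4] [ 0.477  0.223 -0.003] [0.498 0.236 0.075] [0.518 0.252 0.083]
red [153 226   7  13  46] [156.1 231.9] [ 0.46   0.492 -0.006] [0.48  0.502 0.009] [0.5   0.512 0.017]
green [192 142  41  30 943] [211.9 156.7] [ 0.679  0.246 -0.007] [0.717 0.31  0.069] [0.781 0.383 0.079]
green [399 186  39  24 482
[... 2819 characters left out ...]
, 'joint_positions': array([-1.28982585e+00,  1.16424994e-01,  1.44223237e+00, -3.25749924e-05,
        1.58401422e+00, -3.77983604e-02]), 'joint_velocities': array([ 0.00155401, -0.00089871, -0.00336797,  0.00230375, -0.00040715,
       -0.00092923]), 'joint_efforts': array([ 1.35974540e-03, -7.33665204e+01, -6.33790469e+01, -7.32539934e-05,
        5.22104252e-03,  9.70105106e-06]), 'eef_pos': array([ 0.21146762, -0.64079691,  0.20942374]), 'tcp_rot': array([ 9.87325058e-01,  1.58710233e-01, -8.15964487e-05, -5.33511682e-04]), 'contact_force': array([-0.397244  , -1.20766347,  0.16128501]), 'moment': array([-0.01973979, -0.00272892,  0.06787665]), 'gripper_width': 0.9987394308159993} 0.011
```

View pics/top0.png

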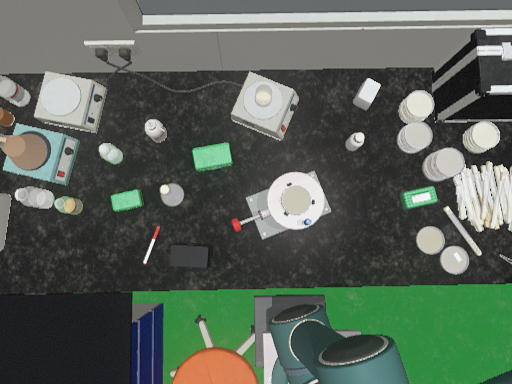

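View pics/side0.png

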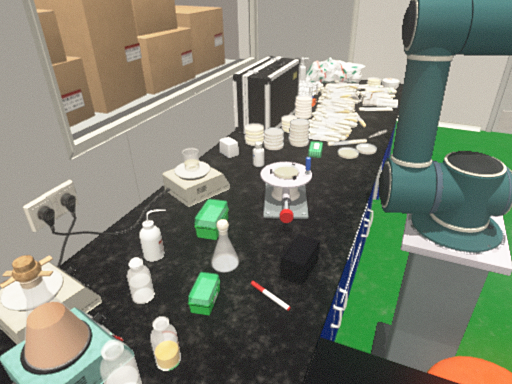

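The top view shows the turntable at about (295,203), the post at (307,222), the knob at (236,224), the green box at (212,157), the flask at (171,194) and the bottle at (355,142). The side view agrees. Next I measure them precisely.

```bash
python3 - <<'E'
from h import *
from scipy.optimize import least_squares
for n in('top','side'):
    z=np.load(f'/tmp/{n}0.npz');p,d=z['p'],z['d'];P=pts(n,d)
    reg=(np.abs(P[...,0]-.56)<.12)&(np.abs(P[...,1]-.08)<.12)
    m=reg&(P[...,2]>.094)&(P[...,2]<.110)
    mk=m.astype('uint8')*255
    c=max(cv2.findContours(mk,cv2.RETR_EXTERNAL,cv2.CHAIN_APPROX_NONE)[0],key=len)[:,0]
    q=np.array([ray(n,u,v,.102) for u,v in c])
    f=least_squares(lambda a:np.hypot(q[:,0]-a[0],q[:,1]-a[1])-.090,[.56,.09],loss='soft_l1',f_scale=.002)
    print(n,'centre',f.x,np.abs(f.fun).mean())
    h=cv2.cvtColor(p,cv2.COLOR_RGB2HSV)
    b=reg&(cv2.inRange(h,(95,80,40),(135,255,255))>0); ys,xs=np.nonzero(b)
    print('blue',len(xs),xs.mean(),ys.mean(),P[b].min(0),np.median(P[b],0),P[b].max(0))
    t=b&(P[...,2]>.155); print('posttop',t.sum(),P[t].mean(0), P[t].min(0),P[t].max(0))
    r=(cv2.inRange(h,(0,130,60),(8,255,255))>0)&(np.abs(P[...,0]-.5)<.06)&(np.abs(P[...,1]-.23)<.06)&(P[...,2]>.02)
    print('knob',P[r].min(0),P[r].mean(0),P[r].max(0))
    s=(P[...,2]>.01)&(P[...,2]<.022)&reg; Q=P[s][:,:2].astype('float32'); print('plate rect',cv2.minAreaRect(Q))
    # tall things inside the region
    for nm,x,y in(('bottle',.72,-.06),('flask',.59,.42),('box',.72,.31)):
        s=(P[...,2]>.02)&(np.hypot(P[...,0]-x,P[...,1]-y)<.1);
        if s.sum(): print(nm,s.sum(),np.percentile(P[s],5,axis=0).round(3),np.median(P[s],0).round(3),np.percentile(P[s],95,axis=0).round(3))
p=cv2.imread('pics/top0.png')[130:260,200:370];q=cv2.imread('pics/side0.png')[130:260,220:350]
cv2.imwrite('pics/crop0.png',np.hstack([cv2.resize(p,(450,400),interpolation=2),cv2.resize(q,(350,400),interpolation=2)]))
E
```

```text
top centre [0.56920898 0.04943375] 0.0019243205179366675
blue 24 306.5416666666667 221.91666666666666 [0.49123538 0.01564028 0.12146244] [0.49670519 0.02500207 0.15656417] [0.50551657 0.03019355 0.16554265]
posttop 14 [0.49848427 0.02302122 0.1599405 ] [0.49359499 0.01564028 0.15532277] [0.50551657 0.02948027 0.16554265]
knob [0.47681206 0.22316638 0.05617552] [0.49770672 0.23579203 0.07379034] [0.5178138  0.25158388 0.08342741]
plate rect ((0.5641037821769714, 0.06319282948970795), (0.14988186955451965, 0.24939216673374176), 20.50288200378418)
bottle 116 [ 0.644 -0.153  0.022] [ 0.757 -0.143  0.063] [ 0.774 -0.008  0.099]
flask 387 [0.576 0.419 0.023] [0.599 0.439 0.06 ] [0.629 0.468 0.144]
box 887 [0.685 0.255 0.042] [0.718 0.309 0.069] [0.754 0.364 0.074]
side centre [0.5649517  0.06168576] 0.0025012551900025666
blue 60 307.95 163.71666666666667 [0.4890144  0.02274534 0.11509864] [0.49518454 0.03075107 0.14085147] [0.50522791 0.03682911 0.1610045 ]
posttop 11 [0.4977132  0.02876122 0.15854762] [0.49052207 0.02397329 0.15562107] [0.50522791 0.03308303 0.1610045 ]
knob [0.47600827 0.22897703 0.03937837] [0.49506546 0.24668762 0.06273643] [0.51653833 0.25768554 0.08105218]
plate rect ((0.5548660755157471, 0.08488619327545166), (0.14984872937202454, 0.21760030090808868), 20.461647033691406)
bottle 153 [ 0.743 -0.152  0.024] [ 0.757 -0.141  0.056] [ 0.776 -0.131  0.095]
flask 712 [0.574 0.446 0.024] [0.595 0.465 0.062] [0.618 0.483 0.142]
box 836 [0.682 0.264 0.027] [0.71  0.342 0.067] [0.747 0.378 0.071]
```

View pics/crop0.png

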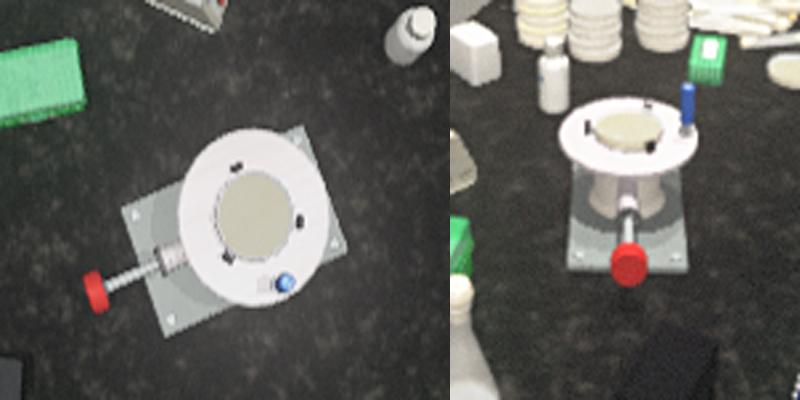

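Request:
{"fn": "move_arm", "kwargs": {
  "rows": [
    [1, [24, -30, 0], 0],
    [1, [24, -30, 0], 0],
    [1, [24, -30, 0], 0],
    [1, [24, -30, 0], 0],
    [1, [24, -30, 0], 0],
    [1, [24, -30, 0], 0],
    [1, [24, -30, 0], 0],
    [1, [24, -30, 0], 0],
    [1, [24, -30, 0], 0],
    [1, [24, -30, 0], 0]
  ]
}}

```text
time: 0.93
eef_pos: [0.3456, -0.2696, 0.2034]
tcp_rot: [0.988, 0.154, -0.001, -0.005]
contact_force: [1.1, 0.0, -0.3]
gripper_width: -0.001
```

```bash
cat >> h.py <<'E'
from scipy.spatial.transform import Rotation as R
A=np.array([.568,.051])
def go(x,y,z,yaw=None):  # needed shift in tool axes (mm); yaw: wanted tool-x heading (deg)
    s=arm.read_state();M=R.from_quat(s['tcp_rot']).as_matrix()
    e=np.array([x,y,z])-s['eef_pos'];t=M.T@e*1000
    h=np.degrees(np.arctan2(M[1,0],M[0,0]))
    print('t',s['time'],'pos',s['eef_pos'].round(4),'xhead',h.round(1),'tilt',M[:,2].round(3),'F',np.round(s['contact_force'],1),'shift',t.round(1),'q',s['joint_positions'].round(2),s['gripper_width'])
    if yaw is not None: print('turn',-np.radians(yaw-h))
E
python3 -c "
from h import *
go(.482,.068,.21,20.4)"
```

```text
t 0.9333 pos [ 0.3456 -0.2696  0.2034] xhead 17.7 tilt [-0.004  0.009 -1.   ] F [ 1.1  0.  -0.3] shift [ 232.7 -280.1   -4.2] q [-0.72 -0.41  1.92  0.    1.64  0.54] -0.0012085424527496858
turn -0.04663732853397667
```

Request:
{"fn": "move_arm", "kwargs": {
  "rows": [
    [1, [24, -29, -1], -0.005],
    [1, [24, -29, -1], -0.005],
    [1, [24, -29, -1], -0.005],
    [1, [24, -29, -1], -0.005],
    [1, [24, -29, -1], -0.005],
    [1, [24, -29, -1], -0.005],
    [1, [24, -29, -1], -0.005],
    [1, [24, -29, -1], -0.005],
    [1, [24, -29, -1], -0.005],
    [1, [16, -20, -1], 0]
  ]
}}

```text
time: 1.77
eef_pos: [0.4741, 0.0923, 0.2155]
tcp_rot: [0.984, 0.177, -0.0, -0.004]
contact_force: [1.2, -0.6, 0.2]
gripper_width: 0.0
```

```bash
python3 -c "
from h import *
go(.482,.068,.137,20.4)"
```

```text
t 1.7667 pos [0.4741 0.0923 0.2155] xhead 20.4 tilt [-0.002  0.009 -1.   ] F [ 1.2 -0.6  0.2] shift [-1.2 26.2 78.3] q [ 0.13 -0.31  1.83  0.01  1.62  1.35] 7.5995183558873064e-06
turn 0.000792810044338481
```

Request:
{"fn": "move_arm", "kwargs": {
  "rows": [
    [1, [0, 4, 13], 0],
    [1, [0, 4, 14], 0],
    [1, [0, 4, 14], 0],
    [1, [0, 4, 14], 0],
    [1, [0, 4, 14], 0],
    [1, [0, 0, 10], 0],
    [1, [0, 0, 0], 0]
  ]
}}

```text
time: 2.35
eef_pos: [0.48, 0.0752, 0.1277]
tcp_rot: [0.984, 0.18, -0.002, -0.005]
contact_force: [0.6, 0.5, -0.0]
gripper_width: -0.001
```

```bash
python3 -c "
from h import *
go(.482,.068,.137,20.4);snap('side','s1')
im=cv2.imread('pics/s1.png')[100:260,210:410];cv2.imwrite('pics/s1c.png',cv2.resize(im,(750,600),interpolation=2))"
```

```text
t 2.35 pos [0.48   0.0752 0.1277] xhead 20.7 tilt [-0.006  0.008 -1.   ] F [ 0.6  0.5 -0. ] shift [-0.7  7.4 -9.4] q [ 0.1  -0.27  1.94  0.01  1.48  1.31] -0.0012859205171317303
turn 0.00543477790730628
```

View pics/s1c.png

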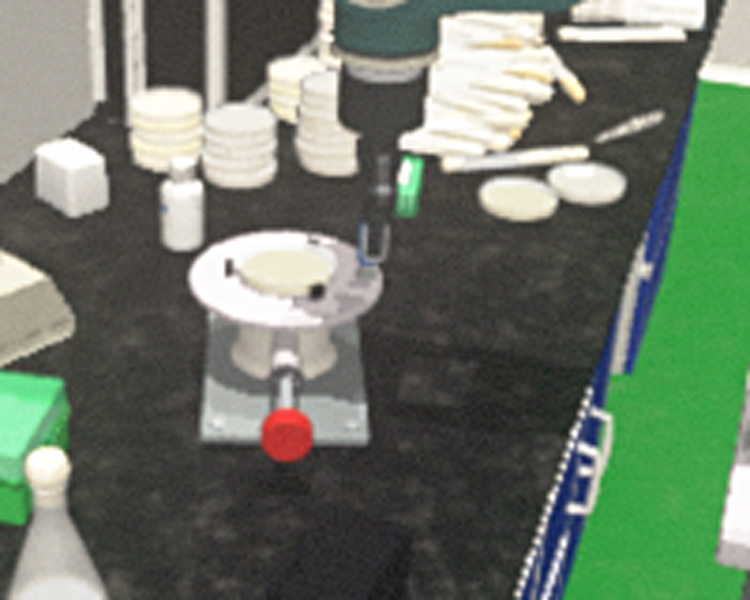

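The crop shows the shut fingers at about (375,240), directly in front of the post on the pin side. I raise them 8 mm and approach.

Request:
{"fn": "move_arm", "kwargs": {
  "rows": [
    [1, [0, 3, -8], 0],
    [1, [0, 5, 0], 0],
    [1, [0, 5, 0], 0],
    [1, [0, 4, 0], 0]
  ]
}}

```text
time: 2.73
eef_pos: [0.4873, 0.0577, 0.1401]
tcp_rot: [0.984, 0.18, -0.0, -0.004]
contact_force: [0.0, -0.4, 0.2]
gripper_width: 0.002
```

```bash
cat >> h.py <<'E'
def look(tag):
    out=[]
    for n in('side','top'):
        p,d=snap(n,tag+n);P=pts(n,d);h=cv2.cvtColor(p,cv2.COLOR_RGB2HSV)
        r=(cv2.inRange(h,(0,130,60),(8,255,255))>0)&(np.abs(P[...,0]-.52)<.08)&(np.abs(P[...,1]-.21)<.1)&(P[...,2]>.02)
        b=(cv2.inRange(h,(95,80,40),(135,255,255))>0)&(np.hypot(P[...,0]-A[0],P[...,1]-A[1])<.1)&(P[...,2]>.11)
        ys,xs=np.nonzero(r)
        print(n,'knobpx',xs.mean().round(2) if len(xs) else 0,ys.mean().round(2) if len(xs) else 0,len(xs),'bnear',P[r].mean(0).round(4) if len(xs) else '')
        if b.sum(): 
            q=P[b].mean(0)-[*A,0];print('  post',b.sum(),P[b].mean(0).round(3),'ang',np.degrees(np.arctan2(q[1],q[0])).round(1)%360)
E
python3 -c "
from h import *
go(.498,.026,.137,20.4);look('a')"
```

```text
t 2.7333 pos [0.4873 0.0577 0.1401] xhead 20.7 tilt [-0.002  0.009 -1.   ] F [ 0.  -0.4  0.2] shift [-1.2 33.5  2.8] q [ 0.06 -0.27  1.92  0.01  1.49  1.27] 0.0016996469832593723
turn 0.005276509437857766
side knobpx 286.13 215.71 153 bnear [0.4951 0.2467 0.0621]
  post 29 [0.495 0.031 0.13 ] ang 195.7
top knobpx 235.96 224.23 84 bnear [0.4965 0.235  0.1046]
```

Request:
{"fn": "move_arm", "kwargs": {
  "rows": [
    [1, [0, 4, 0], 0],
    [1, [-1.2, 4, 0], -0.05],
    [1, [-1.2, 4, 0], -0.05],
    [1, [-1.2, 4, 0], -0.05],
    [1, [-1.2, 4, 0], -0.05]
  ]
}}

```text
time: 3.25
eef_pos: [0.4914, 0.0364, 0.1398]
tcp_rot: [0.96, 0.28, 0.0, -0.005]
contact_force: [-0.7, -0.0, -0.2]
gripper_width: -0.001
```

```bash
python3 -c "
from h import *
go(.498,.026,.137,20.4);look('b')"
```

```text
t 3.25 pos [0.4914 0.0364 0.1398] xhead 32.5 tilt [-0.002  0.009 -1.   ] F [-0.7 -0.  -0.2] shift [-0.1 12.4  2.7] q [ 0.02 -0.26  1.91  0.01  1.49  1.02] -0.0009611465837449005
turn 0.21163534028546957
side knobpx 286.04 215.58 149 bnear [0.4954 0.2467 0.0626]
  post 46 [0.496 0.031 0.136] ang 195.8
top knobpx 235.96 224.23 84 bnear [0.4977 0.2358 0.0739]
```

```bash
python3 -c "
from h import *
a=cv2.imread('pics/bside.png')[130:210,270:340];b=cv2.imread('pics/btop.png')[170:250,240:340]
cv2.imwrite('pics/bc.png',np.hstack([cv2.resize(a,(350,400),interpolation=2),cv2.resize(b,(450,400),interpolation=2)]))"
```

```text
(no output)
```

View pics/bc.png

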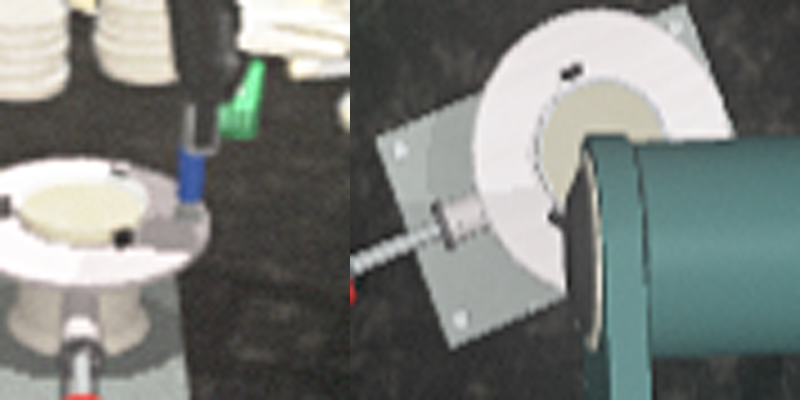

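```bash
python3 -c "
from h import *
c=arm.camera_params('side');K=c['intrinsics'];V=c['view']
def pr(x):
    q=V[:3,:3]@np.array(x)+V[:3,3];q=K@q;return (q[:2]/q[2]).round(1)
s=arm.read_state();e=s['eef_pos']
print('tcp',pr(e),'tip',pr(e-[0,0,.011]),'post est top',pr([.498,.026,.162]),'bot',pr([.498,.026,.116]),'plate',pr([.498,.026,.102]))
for t in('side0','s1','aside','bside'):
    p=cv2.imread(f'pics/{t}.png');h=cv2.cvtColor(p,cv2.COLOR_BGR2HSV)
    b=cv2.inRange(h,(95,80,40),(135,255,255))[145:185,296:320];ys,xs=np.nonzero(b);print(t,len(xs),xs.mean()+296,ys.min()+145,ys.max()+145)
z=np.load('/tmp/bside.npz');P=pts('side',z['d']);
for v in range(148,178,2):print(v,P[v,309].round(3),z['p'][v,309])
"
```

```text
tcp [308.7 165. ] tip [308.5 167.8] post est top [308.1 157.6] bot [307.4 169.5] plate [307.2 173. ]
side0 64 307.859375 157 170
s1 3 307.0 169 170
aside 31 307.83870967741933 164 170
bside 47 307.8510638297872 160 170
148 [0.487 0.06  0.214] [68 64 61]
150 [0.485 0.068 0.21 ] [77 75 71]
152 [0.49  0.047 0.193] [79 79 76]
154 [0.488 0.052 0.189] [75 71 69]
156 [0.489 0.048 0.179] [72 71 70]
158 [0.487 0.055 0.176] [70 66 62]
160 [0.49  0.043 0.162] [130 131 142]
162 [0.493 0.028 0.147] [ 63  89 156]
164 [0.493 0.029 0.14 ] [ 65  92 157]
166 [0.493 0.027 0.131] [ 65  92 156]
168 [0.491 0.031 0.126] [ 60  85 148]
170 [0.489 0.036 0.121] [119 122 145]
172 [0.491 0.027 0.108] [146 146 141]
174 [0.489 0.033 0.103] [161 157 155]
176 [0.486 0.044 0.102] [191 180 182]
```

```bash
python3 -c "
from h import *
for t,e in(('s1',[.48,.0752,.1277]),('aside',[.4873,.0577,.1401])):
    z=np.load(f'/tmp/{t}.npz');P=pts('side',z['d'])
    c=arm.camera_params('side');q=c['view'][:3,:3]@np.array(e)+c['view'][:3,3];q=c['intrinsics']@q;print(t,q/q[2],q[2])
    for v in range(140,182,2):print(v,*[(P[v,u].round(3).tolist(),z['p'][v,u].tolist()) for u in(307,310,313)])
"
```

```text
s1 [308.35859577 173.66232273   1.        ] 1.2805180978914752
140 ([0.485, 0.096, 0.257], [71, 66, 62]) ([0.47, 0.115, 0.267], [74, 74, 71]) ([0.177, 1.172, 0.736], [72, 68, 67])
142 ([0.485, 0.096, 0.25], [68, 70, 65]) ([0.47, 0.116, 0.261], [92, 92, 89]) ([0.463, 0.107, 0.258], [109, 107, 103])
144 ([0.485, 0.096, 0.243], [64, 60, 59]) ([0.469, 0.117, 0.254], [78, 76, 72]) ([0.461, 0.112, 0.254], [85, 87, 84])
146 ([0.485, 0.093, 0.235], [66, 67, 65]) ([0.47, 0.113, 0.246], [84, 79, 79]) ([0.459, 0.118, 0.25], [91, 92, 88])
148 ([0.484, 0.097, 0.23], [69, 67, 65]) ([0.473, 0.102, 0.234], [80, 78, 74]) ([0.457, 0.125, 0.246], [89, 85, 82])
150 ([0.483, 0.097, 0.223], [70, 69, 65]) ([0.464, 0.131, 0.241], [127, 127, 126]) ([0.455, 0.128, 0.241], [153, 153, 151])
152 ([0.483, 0.097, 0.216], [74, 70, 68]) ([0.463, 0.135, 0.236], [80, 79, 75]) ([0.455, 0.128, 0.235], [87, 85, 85])
154 ([0.484, 0.093, 0.207], [65, 62, 59]) ([0.463, 0.131, 0.228], [74, 71, 68]) ([0.456, 0.125, 0.226], [77, 71, 70])
156 ([0.479, 0.108, 0.208], [64, 64, 57]) ([0.465, 0.122, 0.216], [63, 62, 60]) ([0.457, 0
[... 3420 characters left out ...]
6]) ([0.547, -0.188, 0.0], [118, 113, 114]) ([0.536, -0.195, -0.001], [67, 62, 58])
172 ([0.499, 0.027, 0.107], [143, 139, 138]) ([0.49, 0.018, 0.104], [164, 161, 159]) ([0.532, -0.183, -0.004], [67, 60, 60])
174 ([0.497, 0.032, 0.101], [146, 148, 144]) ([0.485, 0.034, 0.105], [175, 168, 166]) ([0.525, -0.158, 0.001], [66, 66, 59])
176 ([0.494, 0.041, 0.099], [176, 166, 162]) ([0.484, 0.039, 0.1], [202, 194, 192]) ([0.521, -0.146, -0.001], [61, 59, 58])
178 ([0.489, 0.058, 0.101], [193, 182, 181]) ([0.481, 0.048, 0.097], [176, 166, 166]) ([0.517, -0.13, -0.002], [68, 61, 58])
180 ([0.485, 0.07, 0.1], [177, 169, 169]) ([0.477, 0.059, 0.095], [104, 99, 99]) ([0.511, -0.111, 0.0], [61, 60, 58])
```

The reading shows the fingertips about 23 mm above the reported TCP, not 11 mm ahead of it. They were hovering over the post top, so there was no contact. I back off, turn back and descend carefully.

Request:
{"fn": "move_arm", "kwargs": {
  "rows": [
    [1, [2, -10, 0], 0.1],
    [1, [2, -10, 0], 0.1],
    [1, [0, -3, 2], 0],
    [1, [0, 0, 6], 0],
    [1, [0, 0, 6], 0],
    [1, [0, 0, 0], 0]
  ]
}}

```text
time: 3.85
eef_pos: [0.4839, 0.0591, 0.1246]
tcp_rot: [0.984, 0.178, -0.0, -0.004]
contact_force: [-0.3, -0.1, -0.5]
gripper_width: 0.003
```

```bash
cat >> h.py <<'E'
def tip(t):
    z=np.load(f'/tmp/{t}.npz');P=pts('side',z['d']);e=arm.read_state()['eef_pos']
    m=(np.hypot(P[...,0]-e[0],P[...,1]-e[1])<.03)&(P[...,2]>.122)&(P[...,2]<e[2]+.06)
    m&=z['p'].max(-1).astype(int)-z['p'].min(-1)<25
    print('tip z',np.percentile(P[m][:,2],[1,5,20]).round(3),m.sum(),'rel TCP',(P[m][:,2].min()-e[2]).round(3))
E
python3 -c "
from h import *
go(.484,.056,.112,20.4);look('c');tip('cside')"
```

```text
t 3.85 pos [0.4839 0.0591 0.1246] xhead 20.5 tilt [-0.002  0.009 -1.   ] F [-0.3 -0.1 -0.5] shift [-1.1  3.1 12.6] q [ 0.06 -0.27  1.94  0.01  1.47  1.28] 0.0034777726622760626
turn 0.0014902024390878474
side knobpx 286.05 215.62 152 bnear [0.4954 0.2466 0.0623]
  post 11 [0.496 0.039 0.13 ] ang 189.5
top knobpx 235.94 224.28 83 bnear [0.4969 0.2354 0.0901]
tip z [0.143 0.147 0.156] 64 rel TCP 0.017
```

Request:
{"fn": "move_arm", "kwargs": {
  "rows": [
    [1, [0, 0, 4], 0],
    [1, [0, 0, 4], 0],
    [1, [0, 0, 2], 0],
    [1, [0, 0, 0], 0]
  ]
}}

```text
time: 4.28
eef_pos: [0.4846, 0.0585, 0.1148]
tcp_rot: [0.984, 0.178, 0.0, -0.004]
contact_force: [0.5, 0.1, -0.1]
gripper_width: 0.001
```

```bash
python3 -c "
from h import *
go(.484,.056,.112,20.4);look('d');tip('dside')
im=cv2.imread('pics/dside.png')[130:200,260:360];cv2.imwrite('pics/dc.png',cv2.resize(im,(700,490),interpolation=2))"
```

```text
t 4.2833 pos [0.4846 0.0585 0.1148] xhead 20.5 tilt [-0.001  0.009 -1.   ] F [ 0.5  0.1 -0.1] shift [-1.4  2.1  2.8] q [ 0.06 -0.26  1.95  0.01  1.45  1.27] 0.0012956100827015273
turn 0.0016878073684491776
side knobpx 286.05 215.63 150 bnear [0.4954 0.2466 0.0623]
  post 1 [0.504 0.028 0.153] ang 199.8
top knobpx 235.94 224.28 83 bnear [0.4975 0.2359 0.0741]
tip z [0.135 0.137 0.144] 57 rel TCP 0.019
```

View pics/dc.png

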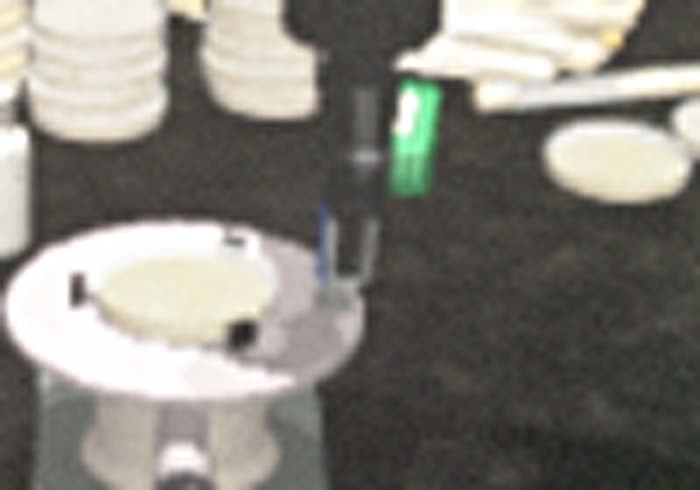

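The finger now covers the post, sitting about 5 mm outboard of it, with the tip at about z 0.135. Now I push.

Request:
{"fn": "move_arm", "kwargs": {
  "rows": [
    [1, [4, 3, 3], 0],
    [1, [0, 5, 0], 0],
    [1, [0, 5, 0], 0],
    [1, [0, 5, 0], 0],
    [1, [-1, 4, 0], -0.05],
    [1, [-1, 4, 0], -0.05]
  ]
}}

```text
time: 4.88
eef_pos: [0.4974, 0.0333, 0.1122]
tcp_rot: [0.974, 0.228, 0.001, -0.005]
contact_force: [0.5, 2.9, 0.9]
gripper_width: -0.004
```

```bash
cat >> h.py <<'E'
def st():
    s=arm.read_state();M=R.from_quat(s['tcp_rot']).as_matrix();e=s['eef_pos'][:2]-A
    h=np.degrees(np.arctan2(M[1,0],M[0,0]));y=M[:2,1];x=M[:2,0]
    # in tool axes: axis->TCP; ideal along x: -75, along y: -20
    print('t',s['time'],'rel x,y mm',(e@x*1000).round(1),(e@y*1000).round(1),'z',s['eef_pos'][2].round(4),'head',h.round(1),'F tool',(M.T@s['contact_force']).round(1),'q',s['joint_positions'].round(2))
E
python3 -c "
from h import *
st();look('e')"
```

```text
t 4.8833 rel x,y mm -71.1 -15.5 z 0.1122 head 26.4 F tool [ 1.7 -2.4 -0.8] q [ 0.01 -0.23  1.94  0.01  1.44  1.12]
side knobpx 286.02 215.49 150 bnear [0.4955 0.2465 0.0627]
  post 3 [0.501 0.021 0.119] ang 204.4
top knobpx 233.94 223.65 84 bnear [0.4969 0.2352 0.0897]
```

Request:
{"fn": "move_arm", "kwargs": {
  "rows": [
    [1, [-1.5, 4.5, 0], -0.07],
    [1, [-1.5, 4.5, 0], -0.07],
    [1, [-1.5, 4.5, 0], -0.07],
    [1, [-1.5, 4.5, 0], -0.07],
    [1, [-1.5, 4.5, 0], -0.06],
    [1, [-1.5, 4.5, 0], -0.06]
  ]
}}

```text
time: 5.48
eef_pos: [0.5063, 0.0059, 0.1121]
tcp_rot: [0.909, 0.418, 0.002, -0.005]
contact_force: [-0.6, 2.9, -0.0]
gripper_width: 0.004
```

```bash
python3 -c "
from h import *
st();look('f')"
```

```text
t 5.4833 rel x,y mm -74.4 -17.5 z 0.1121 head 49.4 F tool [ 1.8 -2.3  0. ] q [-0.05 -0.21  1.92  0.01  1.44  0.66]
side knobpx 286.13 215.59 152 bnear [0.4952 0.2462 0.0623]
  post 38 [ 0.523 -0.001  0.138] ang 229.3
top knobpx 236.02 224.28 83 bnear [0.4975 0.2356 0.0746]
```

Request:
{"fn": "move_arm", "kwargs": {
  "rows": [
    [1, [-1.2, 4.5, 0], -0.06],
    [1, [-1.2, 4.5, 0], -0.06],
    [1, [-1.2, 4.5, 0], -0.06],
    [1, [-1.2, 4.5, 0], -0.06]
  ]
}}

```text
time: 5.92
eef_pos: [0.5177, -0.008, 0.112]
tcp_rot: [0.855, 0.519, 0.003, -0.006]
contact_force: [-0.5, 2.2, -0.0]
gripper_width: -0.002
```

```bash
python3 -c "
from h import *
st();look('g')"
```

```text
t 5.9167 rel x,y mm -75.6 -17.4 z 0.112 head 62.6 F tool [ 1.7 -1.4  0.1] q [-0.07 -0.19  1.9   0.01  1.43  0.4 ]
side knobpx 286.07 215.55 153 bnear [0.4953 0.2466 0.0626]
  post 42 [ 0.537 -0.009  0.139] ang 242.4
top knobpx 236.07 225.89 84 bnear [0.4969 0.2352 0.0895]
```

Request:
{"fn": "move_arm", "kwargs": {
  "rows": [
    [1, [-1.1, 4.5, 0], -0.06],
    [1, [-1.1, 4.5, 0], -0.06],
    [1, [-1.1, 4.5, 0], -0.06],
    [1, [-1.1, 4.5, 0], -0.06]
  ]
}}

```text
time: 6.35
eef_pos: [0.5319, -0.0183, 0.1119]
tcp_rot: [0.79, 0.613, 0.003, -0.006]
contact_force: [-2.5, 1.1, 0.1]
gripper_width: -0.002
```

```bash
python3 -c "
from h import *
st();look('g2')"
```

```text
t 6.35 rel x,y mm -76.1 -17.7 z 0.1119 head 75.6 F tool [ 0.4 -2.6 -0. ] q [-0.09 -0.15  1.87  0.01  1.43  0.16]
side knobpx 286.06 215.44 154 bnear [0.4958 0.2453 0.0621]
  post 50 [ 0.552 -0.015  0.14 ] ang 256.5
top knobpx 236.47 224.02 81 bnear [0.4983 0.2342 0.0752]
```

Request:
{"fn": "move_arm", "kwargs": {
  "rows": [
    [1, [-1.1, 4.5, 0], -0.06],
    [1, [-1.1, 4.5, 0], -0.06],
    [1, [-1.1, 4.5, 0], -0.06],
    [1, [-1.1, 4.5, 0], -0.06]
  ]
}}

```text
time: 6.78
eef_pos: [0.5478, -0.0248, 0.1117]
tcp_rot: [0.717, 0.697, 0.003, -0.005]
contact_force: [-2.0, -0.5, 0.2]
gripper_width: 0.002
```

```bash
python3 -c "
from h import *
st();look('g3')"
```

```text
t 6.7833 rel x,y mm -76.3 -18.1 z 0.1117 head 88.4 F tool [-0.6 -2.  -0.2] q [-0.1  -0.11  1.83  0.01  1.43 -0.07]
side knobpx 286.01 214.62 151 bnear [0.4974 0.2414 0.0622]
  post 60 [ 0.567 -0.017  0.141] ang 269.0
top knobpx 238.1 223.32 81 bnear [0.5004 0.229  0.0742]
```

The knob has begun to move in, by about 6 mm. I continue.

Request:
{"fn": "move_arm", "kwargs": {
  "rows": [
    [1, [-0.7, 3, 0], -0.04],
    [1, [-0.7, 3, 0], -0.04],
    [1, [-0.7, 3, 0], -0.04]
  ]
}}

```text
time: 7.13
eef_pos: [0.5558, -0.0265, 0.1116]
tcp_rot: [0.679, 0.734, 0.003, -0.005]
contact_force: [-1.5, -1.2, -0.1]
gripper_width: 0.0
```

```bash
python3 -c "
from h import *
st();look('g4')"
```

```text
t 7.1333 rel x,y mm -76.3 -18.2 z 0.1116 head 94.4 F tool [-1.1 -1.6  0.1] q [-0.1  -0.1   1.82  0.01  1.43 -0.18]
side knobpx 285.94 213.13 144 bnear [0.5004 0.2338 0.0623]
  post 58 [ 0.574 -0.017  0.141] ang 275.4
top knobpx 240.09 222.55 85 bnear [0.5027 0.2227 0.0746]
```

Request:
{"fn": "move_arm", "kwargs": {
  "rows": [
    [1, [-0.7, 3, 0], -0.04],
    [1, [-0.7, 3, 0], -0.04],
    [1, [-0.5, 2, 0], -0.02]
  ]
}}

```text
time: 7.48
eef_pos: [0.5629, -0.0272, 0.1115]
tcp_rot: [0.646, 0.763, 0.003, -0.005]
contact_force: [-3.5, -1.2, 1.5]
gripper_width: -0.001
```

```bash
python3 -c "
from h import *
st();look('g5')"
```

```text
t 7.4833 rel x,y mm -76.2 -18.0 z 0.1115 head 99.5 F tool [-0.6 -3.6 -1.5] q [-0.1  -0.08  1.8   0.01  1.43 -0.27]
side knobpx 285.95 213.2 146 bnear [0.5003 0.2339 0.0621]
  post 61 [ 0.581 -0.015  0.146] ang 280.9
top knobpx 240.09 222.55 85 bnear [0.5022 0.2226 0.0888]
```

Request:
{"fn": "move_arm", "kwargs": {
  "rows": [
    [1, [-0.4, 2.5, 0], -0.02],
    [1, [-0.4, 2.5, 0], -0.02]
  ]
}}

```text
time: 7.75
eef_pos: [0.5671, -0.0272, 0.1115]
tcp_rot: [0.632, 0.775, 0.002, -0.006]
contact_force: [-7.2, -2.3, 1.9]
gripper_width: -0.001
```

```bash
python3 -c "
from h import *
st();look('g6')"
```

```text
t 7.75 rel x,y mm -76.4 -16.5 z 0.1115 head 101.6 F tool [-0.8 -7.5 -1.9] q [-0.1  -0.07  1.79  0.01  1.43 -0.3 ]
side knobpx 286.04 213.15 143 bnear [0.5001 0.2338 0.0623]
  post 61 [ 0.585 -0.015  0.141] ang 284.6
top knobpx 239.99 222.59 82 bnear [0.5026 0.223  0.0739]
```

Request:
{"fn": "move_arm", "kwargs": {
  "rows": [
    [1, [0, 3, 0], 0],
    [1, [0, 3, 0], 0]
  ]
}}

```text
time: 8.02
eef_pos: [0.5718, -0.0263, 0.1114]
tcp_rot: [0.633, 0.774, 0.001, -0.007]
contact_force: [-11.2, -3.1, 4.3]
gripper_width: -0.005
```

```bash
python3 -c "
from h import *
st();look('g7')"
```

```text
t 8.0167 rel x,y mm -76.6 -11.6 z 0.1114 head 101.4 F tool [ -0.8 -11.7  -4.3] q [-0.1  -0.06  1.78  0.01  1.43 -0.3 ]
side knobpx 285.99 213.24 146 bnear [0.5001 0.2341 0.0622]
  post 59 [ 0.589 -0.014  0.14 ] ang 287.7
top knobpx 237.82 222.06 85 bnear [0.5019 0.223  0.089 ]
```

The pin has dropped in: the knob is about 13 mm in and the resistance at the post has risen to 12 N. I leave the post.

Request:
{"fn": "move_arm", "kwargs": {
  "rows": [
    [1, [0, -12, 0], 0],
    [1, [0, -15, 0], 0],
    [1, [0, -5, -30], 0],
    [1, [0, 0, -35], 0],
    [1, [0, 0, -35], 0.1],
    [1, [0, 0, 0], 0.12],
    [1, [0, 0, 0], 0.12],
    [1, [0, 0, 0], 0.12],
    [1, [0, 0, 0], 0.12],
    [1, [0, 0, 0], 0.12]
  ]
}}

```text
time: 8.95
eef_pos: [0.5402, -0.0324, 0.2171]
tcp_rot: [0.868, 0.496, 0.001, -0.007]
contact_force: [0.6, -0.2, -0.6]
gripper_width: -0.0
```

Request:
{"fn": "move_arm", "kwargs": {
  "rows": [
    [1, [0, 0, 0], 0.12],
    [1, [0, 0, 0], 0.12],
    [1, [0, 0, 0], 0.12],
    [1, [0, 0, 0], 0.12],
    [1, [0, 0, 0], 0.12],
    [1, [0, 0, 0], 0.12],
    [1, [0, 0, 0], 0.05]
  ]
}}

```text
time: 9.53
eef_pos: [0.5412, -0.0311, 0.2179]
tcp_rot: [0.993, 0.114, 0.0, -0.007]
contact_force: [-0.6, -0.6, -0.5]
gripper_width: -0.004
```

```bash
python3 -c "
from h import *
go(.480,.290,.2,20.4);look('h')"
```

```text
t 9.5333 pos [ 0.5412 -0.0311  0.2179] xhead 13.1 tilt [-0.001  0.014 -1.   ] F [-0.6 -0.6 -0.5] shift [  13.3 -326.3   22.4] q [-0.11 -0.18  1.71  0.01  1.61  1.23] -0.003906881098220869
turn -0.12677223099565707
side knobpx 285.98 213.19 147 bnear [0.5002 0.2338 0.0621]
  post 51 [ 0.579 -0.015  0.141] ang 279.0
top knobpx 239.13 222.64 86 bnear [0.502  0.2224 0.0889]
  post 21 [ 0.58  -0.019  0.15 ] ang 280.0
```

Request:
{"fn": "move_arm", "kwargs": {
  "rows": [
    [1, [0, 0, 0], -0.12],
    [1, [-2, -36, 2], 0],
    [1, [-2, -36, 2], 0],
    [1, [-2, -36, 2], 0],
    [1, [-2, -36, 2], 0],
    [1, [-2, -36, 2], 0],
    [1, [-2, -36, 2], 0],
    [1, [-2, -36, 2], 0],
    [1, [-2, -36, 2], 0],
    [1, [-2, -20, 2], 0]
  ]
}}

```text
time: 10.47
eef_pos: [0.4075, 0.2575, 0.2036]
tcp_rot: [0.982, 0.189, 0.003, -0.008]
contact_force: [0.4, -0.3, 0.2]
gripper_width: 0.003
```

```bash
python3 -c "
from h import *
go(.480,.288,.034,20.4)"
```

```text
t 10.4667 pos [0.4075 0.2575 0.2036] xhead 21.8 tilt [ 0.003  0.016 -1.   ] F [ 0.4 -0.3  0.2] shift [ 77.2   1.  170.3] q [ 0.5  -0.32  1.86  0.01  1.6   1.69] 0.002632202841442987
turn 0.024983057151964805
```

```bash
python3 -c "
from h import *
z=np.load('/tmp/top0.npz');P=pts('top',z['d'])
m=(P[...,2]>.015)&(P[...,0]>.33)&(P[...,0]<.5)&(P[...,1]>.27)&(P[...,1]<.47)
print(np.percentile(P[m],[2,50,98],axis=0).round(3),m.sum())"
```

```text
[[0.366 0.325 0.04 ]
 [0.404 0.382 0.069]
 [0.44  0.441 0.074]] 925
```

Request:
{"fn": "move_arm", "kwargs": {
  "rows": [
    [1, [20, -2, 0], 0],
    [1, [20, -2, 0], 0],
    [1, [20, -2, 0], 0],
    [1, [15, 0, 0], 0.02],
    [1, [0, 0, 0], 0]
  ]
}}

```text
time: 10.88
eef_pos: [0.4734, 0.2991, 0.2051]
tcp_rot: [0.982, 0.189, 0.004, -0.009]
contact_force: [0.3, -0.2, 0.1]
gripper_width: -0.003
```

```bash
python3 -c "
from h import *
go(.480,.288,.034,20.4)"
```

```text
t 10.8833 pos [0.4734 0.2991 0.2051] xhead 21.8 tilt [ 0.005  0.019 -1.   ] F [ 0.3 -0.2  0.1] shift [ -0.   15.5 170.9] q [ 0.51 -0.14  1.71  0.01  1.56  1.7 ] -0.0030316183318185755
turn 0.02454462637472023
```

Request:
{"fn": "move_arm", "kwargs": {
  "rows": [
    [1, [0, 2, 28], 0],
    [1, [0, 2, 28], 0],
    [1, [0, 2, 28], 0],
    [1, [0, 2, 28], 0],
    [1, [0, 2, 28], 0],
    [1, [0, 0, 14], 0],
    [1, [0, 0, 0], 0]
  ]
}}

```text
time: 11.47
eef_pos: [0.4771, 0.2929, 0.0467]
tcp_rot: [0.98, 0.197, 0.006, -0.01]
contact_force: [-0.4, -0.1, 0.6]
gripper_width: 0.002
```

```bash
python3 -c "
from h import *
go(.480,.288,.034,20.4);look('i');st()
im=cv2.imread('pics/iside.png')[150:260,220:360];cv2.imwrite('pics/ic.png',cv2.resize(im,(700,550),interpolation=2))"
```

```text
t 11.4667 pos [0.4771 0.2929 0.0467] xhead 22.7 tilt [ 0.009  0.022 -1.   ] F [-0.4 -0.1  0.6] shift [ 0.6  5.8 12.6] q [ 0.5  -0.05  1.89  0.02  1.29  1.67] 0.0018547057941929641
turn 0.039655394843172244
side knobpx 281.51 213.14 35 bnear [0.5134 0.2384 0.0618]
top knobpx 156.0 233.0 1 bnear [0.4462 0.2009 1.3595]
  post 28 [ 0.58  -0.022  0.151] ang 279.4
t 11.5667 rel x,y mm 10.5 -258.3 z 0.0498 head 22.6 F tool [ 0.6 -0.2 -0.9] q [ 0.5  -0.06  1.88  0.02  1.29  1.67]
```

View pics/ic.png

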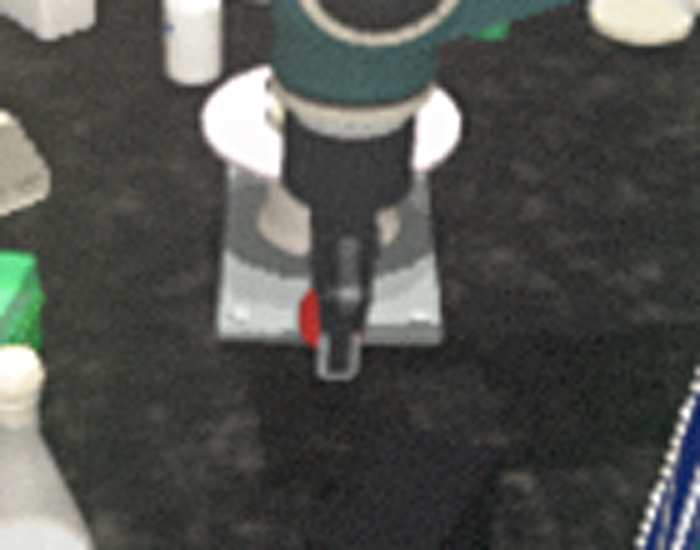

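Request:
{"fn": "move_arm", "kwargs": {
  "rows": [
    [1, [0, 3, 10], 0.035],
    [1, [0, 4, 8], 0],
    [1, [0, 5, 3], 0],
    [1, [0, 5, 0], 0]
  ]
}}

```text
time: 11.9
eef_pos: [0.4869, 0.2793, 0.0341]
tcp_rot: [0.983, 0.181, 0.012, -0.012]
contact_force: [-0.8, -0.0, 0.2]
gripper_width: -0.004
```

```bash
python3 -c "
from h import *
go(.568-.35*.2,.051+.937*.2,.030,20.5);look('j')
z=np.load('/tmp/jside.npz');P=pts('side',z['d']);e=arm.read_state()['eef_pos']
m=(np.hypot(P[...,0]-e[0],P[...,1]-e[1])<.028)&(P[...,2]>.01)&(P[...,2]<.12)
print(np.percentile(P[m],[1,5,50,95],axis=0).round(3),m.sum())"
```

```text
t 11.9 pos [0.4869 0.2793 0.0341] xhead 20.9 tilt [ 0.018  0.028 -0.999] F [-0.8 -0.   0.2] shift [-4.3 42.2  3.1] q [ 0.47 -0.05  1.9   0.02  1.26  1.67] -0.0040855039781071845
turn 0.006426175139314817
side knobpx 283.89 214.0 27 bnear [0.5041 0.2426 0.0636]
top knobpx 157.0 230.0 2 bnear [0.4462 0.2009 1.3595]
  post 28 [ 0.58  -0.022  0.151] ang 279.5
[[0.473 0.276 0.054]
 [0.473 0.28  0.056]
 [0.481 0.29  0.076]
 [0.492 0.295 0.099]] 69
```

Request:
{"fn": "move_arm", "kwargs": {
  "rows": [
    [1, [-2, 8, 3], 0],
    [1, [-2, 8, 2], 0],
    [1, [0, 8, 0], 0],
    [1, [0, 6, 0], 0],
    [1, [0, 6, 0], 0],
    [1, [0, 6, 0], 0]
  ]
}}

```text
time: 12.5
eef_pos: [0.5, 0.2351, 0.0299]
tcp_rot: [0.983, 0.181, 0.013, -0.013]
contact_force: [-0.5, 1.2, 0.9]
gripper_width: 0.001
```

```bash
python3 -c "
from h import *
go(.568-.35*.151,.051+.937*.151,.030,20.5);look('k')"
```

```text
t 12.5 pos [0.5    0.2351 0.0299] xhead 20.9 tilt [ 0.021  0.029 -0.999] F [-0.5  1.2  0.9] shift [-1.1 45.2 -1.1] q [ 0.38 -0.06  1.92  0.02  1.25  1.58] 0.0010291825407265473
turn 0.006898108333004965
side knobpx 284.18 210.42 40 bnear [0.5103 0.223  0.0633]
top knobpx 0 0 0 bnear 
  post 26 [ 0.58  -0.022  0.15 ] ang 279.4
```

Request:
{"fn": "move_arm", "kwargs": {
  "rows": [
    [1, [0, 6, 0], 0],
    [1, [0, 6, 0], 0],
    [1, [0, 6, 0], 0],
    [1, [0, 6, 0], 0],
    [1, [0, 6, 0], 0]
  ]
}}

```text
time: 13.02
eef_pos: [0.5114, 0.2058, 0.0295]
tcp_rot: [0.983, 0.182, 0.013, -0.013]
contact_force: [-1.9, 1.3, 2.8]
gripper_width: 0.002
```

```bash
python3 -c "
from h import *
go(.568-.35*.151,.051+.937*.151,.030,20.5);look('l')"
```

```text
t 13.0167 pos [0.5114 0.2058 0.0295] xhead 20.9 tilt [ 0.02   0.03  -0.999] F [-1.9  1.3  2.8] shift [-1.2 13.8 -0.9] q [ 0.32 -0.06  1.93  0.02  1.25  1.52] 0.0017052511905149273
turn 0.0074150706363083855
side knobpx 284.16 205.38 37 bnear [0.5208 0.1946 0.0626]
top knobpx 0 0 0 bnear 
  post 26 [ 0.58  -0.022  0.15 ] ang 279.5
```

Request:
{"fn": "move_arm", "kwargs": {
  "rows": [
    [1, [0, 5, 0], 0],
    [1, [0, 4, 0], 0],
    [1, [0, 4, 0], 0],
    [1, [0, 3, 0], 0]
  ]
}}

```text
time: 13.45
eef_pos: [0.5151, 0.1959, 0.0295]
tcp_rot: [0.983, 0.182, 0.011, -0.02]
contact_force: [-17.5, 41.3, 4.4]
gripper_width: -0.003
```

```bash
python3 -c "
from h import *
go(.568-.35*.151,.051+.937*.151,.030,20.5);look('m')"
```

```text
t 13.45 pos [0.5151 0.1959 0.0295] xhead 20.9 tilt [ 0.015  0.043 -0.999] F [-17.5  41.3   4.4] shift [-1.2  3.2 -0.7] q [ 0.3  -0.06  1.93  0.04  1.25  1.49] -0.0025554413336357188
turn 0.006844221657501764
side knobpx 284.78 203.59 37 bnear [0.5221 0.1853 0.0636]
top knobpx 93.5 238.0 2 bnear [0.4462 0.2009 1.3595]
  post 26 [ 0.58  -0.022  0.151] ang 279.4
```

The force is 45 N along the pin at about the expected depth, so it is on the hard stop. I back away, lift and check.

Request:
{"fn": "move_arm", "kwargs": {
  "rows": [
    [1, [0, -10, 0], 0],
    [1, [0, -20, 0], 0],
    [1, [0, -25, 0], 0],
    [1, [0, -15, -20], 0],
    [1, [0, 0, -40], 0],
    [1, [0, 0, -40], 0],
    [1, [-25, 0, -30], 0],
    [1, [-35, 0, 0], 0],
    [1, [-35, 0, 0], 0],
    [1, [0, 0, 0], 0]
  ]
}}

```text
time: 14.38
eef_pos: [0.3954, 0.2219, 0.1637]
tcp_rot: [0.983, 0.182, 0.01, -0.019]
contact_force: [-0.9, -0.7, 0.4]
gripper_width: -0.001
```

```bash
python3 -c "
from h import *
st();look('n')
print('sleeve-axis radius of knob px shift: side mean minus start')
for t in('side0','nside'):
    n='side';z=np.load(f'/tmp/{t}.npz');P=pts(n,z['d']);h=cv2.cvtColor(z['p'],cv2.COLOR_RGB2HSV)
    r=(cv2.inRange(h,(0,130,60),(8,255,255))>0)&(np.abs(P[...,0]-.52)<.08)&(np.abs(P[...,1]-.2)<.1)&(P[...,2]>.02)
    q=(P[r][:,:2]-A)@[-.35,.937];print(t,r.sum(),np.median(q).round(4),np.percentile(q,95).round(4))
a=cv2.imread('pics/nside.png')[120:280,170:370];b=cv2.imread('pics/ntop.png')[130:250,140:390]
cv2.imwrite('pics/nc.png',np.hstack([cv2.resize(a,(400,320),interpolation=2),cv2.resize(b,(400,320),interpolation=2)]))"
```

```text
t 14.3833 rel x,y mm -99.9 -221.4 z 0.1637 head 21.0 F tool [-1.   0.4 -0.4] q [ 0.43 -0.39  1.98  0.03  1.53  1.64]
side knobpx 285.81 203.36 127 bnear [0.5199 0.1816 0.0628]
  post 54 [ 0.578 -0.016  0.141] ang 278.8
top knobpx 256.5 216.19 74 bnear [0.5208 0.1712 0.0927]
  post 28 [ 0.58  -0.022  0.152] ang 279.4
sleeve-axis radius of knob px shift: side mean minus start
side0 147 0.2101 0.2138
nside 127 0.1403 0.1438
```

View pics/nc.png

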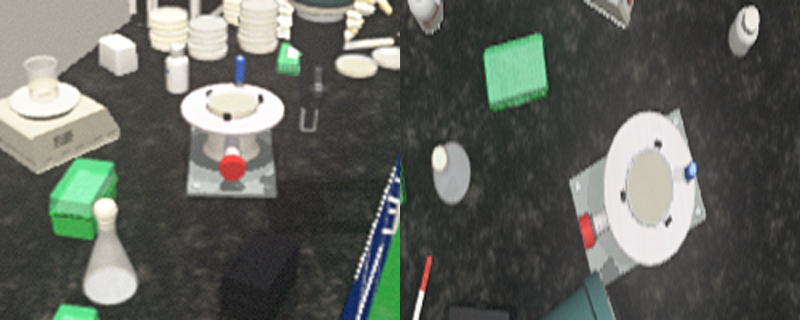

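The pictures show the knob against the sleeve, with its face moved 69.8 mm from 210.1 to 140.3 mm (fully home is 140). The bottle, flask and green box are standing, and the arm is clear of everything.

```bash
python3 -c "
from rig import arm
print(arm.read_state()['joint_velocities'].round(3)); arm.sign_off()"
```

```text
[-0.002  0.058 -0.022  0.001 -0.01   0.   ]
the job is handed in; nothing more can be done
```

The turntable is locked and the pin is fully home. I handed the job in at about 14.5 s of the 64 s allowed; it gave no verdict.

**Turning and locking:** I pushed the post anticlockwise about 75–80°, until the pin dropped in. The knob moved in by about 13 mm, and resistance at the post rose from about 2 N to 12 N.

**Pushing the pin:** I left the post and pushed the knob straight in until it met the hard stop, with about 45 N on the wrist. Then I backed clear.

**Last checks:**
- **Knob:** its face measured 140.3 mm from the axis, against 140 mm when fully home, a total travel of 69.8 mm.
- **Surroundings:** the bottle, flask and tip box are standing, and nothing touches the arm. The leftover force reading is about 1 N, which is sensor noise.

**What disagreed:**
- **Fingertip height:** the camera showed the shut fingertips about 20 mm above the reported tool point, not 11 mm below it. The first push therefore passed over the post, and I corrected for this by eye.
- **Turntable axis:** the two cameras' circle fits differed by 12 mm in y. I used the top-view value because the knob and post positions supported it.
- **Lock stop:** during the final push the post seemed to move a few degrees beyond the stated 3° of play while force rose slowly. It settled back to about 279°, so I put this down to flex in the fingers.

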